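Wind the boot tree home with the long T-key

ROBOT

A 6-joint arm with a two-finger parallel gripper is mounted at the origin on the work surface. World frame = base frame: x ahead of the robot, y to its left, z up, the work surface at z = 0. Lengths are in m, angles in rad, forces in N, time in s.
With the tool pointing down it reaches from about 0.35 to 0.775 m from the base axis. Payload 7.3 kg.
Tool frame: the origin (TCP) lies at the centre of the arm's flange, where the gripper is bolted on; the fingertips stand 178 mm ahead of it and the grasp point (between the pads) lies 159 mm ahead of it; z points along the fingers, y is the line along which they close (so a half turn about z gives the same grasp; the last joint's range is limited). The gripper opens to 92 mm and grips with 3 to 60 N. Pads are 19 mm wide; open, the fingers measure 130 mm over their backs; the gripper's body (75 mm by 190 mm) begins 47 mm behind the grasp point.
Start: joints at [1.198, 0.342, 1.524, -0, 1.275, -0.146], TCP at [0.118, 0.512, 0.405] pointing down, gripper open.
Joint ranges: [-2.53, 2.53], [-0.77, 2.02], [0.04, 2.7], [-1, 4.14], [0.28, 2.66], [-3.11, 3.11]. Speed limits (rad/s): [2.57, 2.57, 3.14, 3.14, 3.14, 3.14].

INTERFACE

Orientations are given as [roll, pitch, yaw] about the fixed x, y, z axes, in that order (R = Rz(yaw) Ry(pitch) Rx(roll)).
In Python, from cell import telemetry, vision, ticket gives the robot as it stands.
- The arm moves only by the shell command python3 -m crank 'ROWS' [FORCE]. ROWS is JSON, a list of rows, each a list of 5 numbers: the gripper command: -1 is shut, 1 is fully open, values between are in proportion, then the shift along the tool's x, y, z in mm, then the turn about the tool's z in rad. In form: [[fingers, dx, dy, dz, roll], ...]. A call has 1 to 12 rows; each row is the pose to reach, as a shift and turn from the pose commanded when the call began, along the tool's axes at that moment; what a row does not reach only later rows make up. A row lasts 1/12 s, in which the tool goes at most 41.7 mm and 7.16 degrees, less where a joint would pass 70% of its speed; a pose out of reach is approached as far as the arm can. A call with a gripper value outside its range is refused whole. The fingers move at their own pace and stop on an object; FORCE is the grip in N (left out, the last holds). Time passes only in rows, so rows that repeat a pose let the fingers close. It gives the time, the measured TCP pose, the force, the opening and the grip force at its end, in the units of the state.
- telemetry.observe(): the state, without advancing time (a new reading comes with each control period).
- vision.read_camera(name): name is "scene" or "top" or "wrist"; returns (picture, depth): 400x640x3 uint8, red, green, blue; 400x640 float32, m along the optical axis (not along the pixel's ray), 0 where there is no reading.
- vision.get_calibration(name): a dict with "camera_matrix" (3x3 intrinsics, pixels), "rvec" (rotation vector, rad) and "tvec" (3), from world to camera coordinates, as OpenCV has them. Camera axes: x right, y down, z forward; pixel columns grow to the right and rows downward; lengths in m; the calibration is good to about 2 mm. A picture is of the moment at which its call begins: read the wrist's pose just before it. get_calibration takes no time and is no camera call; for the wrist camera it gives the pose at the moment of the call.
- ticket.hand_in(): hands the job in; it is judged then, once.
The state is a dict: "time": time; "qpos": joint angles; "qvel": joint speeds; "joint_efforts": joint torques, N m; "tool_pos": TCP position; "tool_rot": TCP orientation; "contact_force": force on the tool from outside, world axes, zero at the start; "torque": the same for the moment, N m; "opening": finger opening in m; "grip_force": force on a finger pad.
Only numpy, scipy, OpenCV 4.12 (cv2) and the standard library are available. Lean on these libraries where they do the work, as an engineer would, in place of code of your own. Each camera call takes 0.05 s, during which the arm holds its last target. There are 200 camera calls.

TASK

The boot tree on the bench is still wound out. Lower the long T-key down the bore in the tree's leg, right down over the square stem at the bottom, and wind the forepart fully home against the leg, then take the key out and stand it back in the tool block. Leave everything else on the bench as it is.

Things in the scene. Friction and masses are not known exactly. Their poses are not given: they have to be found in the camera images.
- tree: Beech boot tree (solid ankle-boot form) fixed on a black iron bench plate, 215 x 100 x 12 mm. Origin: on the bench straight under the bore's axis; x points to the toe, z up. The leg block spans x -69 to +44 mm, 70 mm wide, 147 mm high. In front of it is the forepart, x +44 to +207 mm when home, at most 91 mm wide and 96 mm high.
- bore_mouth (a point): Centre of the mouth of the vertical bore in the top of the leg, 147 mm above the bench; axes of the tree. The bore is round, 35 mm in diameter, steel-lined with a bright 44 mm collar at the mouth, and runs down to a floor 30 mm above the bench.
- stem_top (a point): Top centre of the steel stem on the bore's floor, 54 mm above the bench; axes of the tree (does not turn). Stem: 16 mm square, 24 mm tall, top 5 mm tapered to 9 mm. Its flats lie at any angle, not given. Stiff (0.13 N m), stays where left: a key pressed lightly on top (under 15 N) and turned will not turn it but drops over it once the flats meet within about 10 degrees (every quarter turn).
- forepart (a joint): How far the tree's forepart stands out from the leg, in m: 0 = fully home against the leg, a dead stop. It starts 7 to 17 mm out, with a gap showing steel guide rods. Turning the stem clockwise seen from above brings it in, 6 mm per radian (rack and pinion); it holds wherever it is left.
- forepart_top (a point): A point on top of the forepart, 115 mm from the bore's axis towards the toe when home, 68 mm above the bench; it moves with the forepart.
- block: Dark wooden tool block, 76 x 290 x 72 mm (x, y, z), fixed to the bench, with a row of three equal round holes along its y axis, 90 mm apart, each 35 mm in diameter and 60 mm deep, one tool standing in each. Origin: centre of its underside.
- hole0 (a point): Centre of the floor of the hole at y = -90 mm of the block, 12 mm above the bench (the mouth is 60 mm higher); axes of the block.
- hole1 (a point): Centre of the floor of the middle hole; likewise.
- hole2 (a point): Centre of the floor of the hole at y = +90 mm; likewise.
- long_key: The long T-key, the taller of two (166 mm, the other 116 mm), upright in one of the block's holes: steel tube 27 mm in diameter (30 mm at its lower 28 mm), wooden crossbar on top, 0.45 to 0.65 kg. Origin: centre of its open lower end; z up the tube, x along the crossbar. The lower end is a square socket, 18.5 mm across flats, 22 mm deep, flats parallel to the crossbar's sides.
- long_key_handle (a point): Middle of the long key's crossbar, 153 mm above its lower end; axes of the key. The crossbar is 120 mm long (x), 30 mm wide (y) and 26 mm high; grip it across its width. With the key fully down on the stem this point is 185 mm above the bench; with the key only resting on the stem's top, up to 207 mm.
- short_key: Short T-key of the same make, 116 mm tall, in another hole of the block. It is too short to reach the stem. Not needed; leave it. Origin: centre of its lower end.
- burnisher: Turned wooden burnisher with a pear-shaped handle, 146 mm tall, in the remaining hole. Leave it. Origin: centre of its lower end.
- glue_tin: Glue tin with a steel lid, 60 mm diameter, 71 mm tall. Leave it. Origin: centre of its underside.
- hammer: Hammer with a wooden handle, about 270 mm long, lying on the far side of the bench. Leave it.
- brush: Shoe brush lying near the robot, 190 x 48 x 40 mm. Leave it. Origin: centre of its underside.
- wood_last: Loose wooden shoe last on the far side, 236 mm long, 86 mm high. Leave it. Origin: on its underside near mid-length.
- jar: Small glass jar with a steel lid on the far side, 68 mm diameter, 85 mm tall. Leave it. Origin: centre of its underside.
There are look-alikes about, which are no part of the job. What is shaped like the long_key but pink is not meant.

How it is judged:
By the outcome, as a careful person would: the job done as asked, in the order asked, and still so for the second after the job is handed in, with the robot touching nothing.
It also fails if it takes over 72 s, if anything falls off the work surface, if the arm or the gripper's body presses on something with over 40 N, if the wrist force passes 120 N, or if a joint passes its speed limit or range.

## Working session

There is one attempt and no reset: what is moved stays moved. The work goes in short steps, Python scripts to look and compute and a shell command to move; the robot and the scene stay as the last step left them, time stands still between calls to the robot, and variables do not carry over. Pictures are saved under pics/ and viewed, at most 13 in all, crops included, and the job is handed in when it is done.

```bash
mkdir -p pics; cat > h.py <<'E'
import numpy as np, cv2
from cell import telemetry, vision, ticket
def grab(name,fn=None):
    c=vision.get_calibration(name); im,d=vision.read_camera(name)
    if fn: cv2.imwrite('pics/'+fn,im[:,:,::-1])
    np.savez('/tmp/'+name,im=im,d=d,K=c['camera_matrix'],r=np.array(c['rvec'],float),t=np.array(c['tvec'],float))
def load(name): return np.load('/tmp/'+name+'.npz')
def cloud(name):
    f=load(name);K=f['K'];R=cv2.Rodrigues(f['r'])[0];d=f['d']
    v,u=np.mgrid[:400,:640]
    P=np.stack([(u-K[0,2])/K[0,0]*d,(v-K[1,2])/K[1,1]*d,d],-1)
    W=(P-f['t'].reshape(3))@R; W[d==0]=np.nan
    return W
E
python3 - <<'E'
from h import *
print(telemetry.observe())
grab('top','top0.png');grab('scene','scene0.png')
E
```

```text
{'time': 0.0, 'qpos': array([ 1.19800803e+00,  3.42758783e-01,  1.52503001e+00, -4.84521562e-06,
        1.27538179e+00, -1.46011643e-01]), 'qvel': array([-5.07200010e-04, -2.95399962e-05,  3.02210212e-04,  1.47314195e-04,
       -4.04598233e-04, -2.99471747e-04]), 'joint_efforts': array([-2.66497394e-03, -4.31242275e+01, -2.44206047e+01,  7.15786382e-02,
        5.60402346e-02, -8.17010391e-05]), 'tool_pos': array([0.11797677, 0.51143868, 0.40402149]), 'tool_rot': array([-3.14003084e+00, -2.24994395e-04,  2.91481724e+00]), 'contact_force': array([-0.54813379,  0.76870809, -0.59513514]), 'torque': array([-0.0295205,  0.0129406,  0.0856059]), 'grip_force': 0.0, 'opening': 0.0917345360850052}
```

View pics/top0.png

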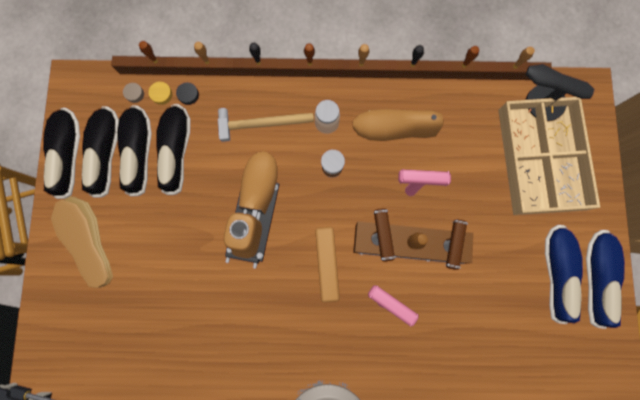

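View pics/scene0.png

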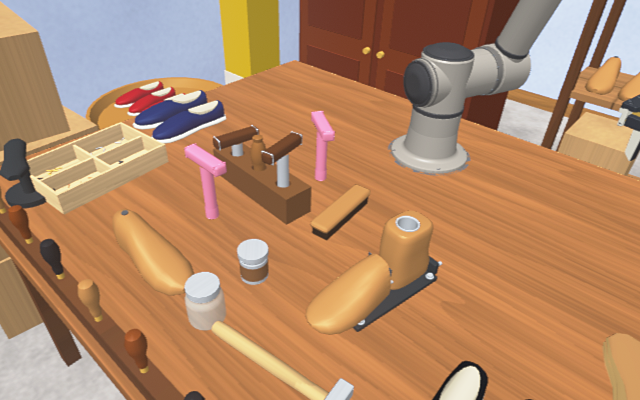

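The top view shows the tree with its bore at about (239,230) and the toe pointing up. The block is at (413,243), with dark T-keys at (384,234) and (457,244) and the burnisher between them; the pink keys are decoys. The scene view suggests the key at (384,234) is the taller one, so I'll check that with depth.

```bash
cat > m.py <<'E'
from h import *
W=cloud('top')
def box(u0,u1,v0,v1,z0,z1):
    w=W[v0:v1,u0:u1].reshape(-1,3); w=w[~np.isnan(w[:,0])]
    return w[(w[:,2]>z0)&(w[:,2]<z1)]
for n,b in dict(A=(366,402,200,268),B=(440,475,212,275)).items():
    w=box(*b,.1,.4); zt=np.percentile(w[:,2],90); w=w[w[:,2]>zt-.012]
    r=cv2.minAreaRect((w[:,:2]*1000).astype(np.float32)); print(n,zt,len(w),r)
w=box(345,480,215,270,.055,.085); print('block',np.median(w[:,2]),cv2.minAreaRect((w[:,:2]*1000).astype(np.float32)))
w=box(215,265,205,255,.135,.16); print('leg',np.median(w[:,2]),w.mean(0),cv2.minAreaRect((w[:,:2]*1000).astype(np.float32)))
f=load('top'); 
for p in [(239,230),(240,228),(260,165),(230,258),(258,264),(413,240)]: print(p,W[p[1],p[0]])
print(f['K'])
im=f['im'];cv2.imwrite('pics/c.png',np.hstack([cv2.resize(im[140:280,210:290],None,fx=4,fy=4,interpolation=2),cv2.resize(im[190:290,345:460],None,fx=4,fy=5.6,interpolation=2)[:, :460]])[:,:,::-1])
E
python3 m.py
```

```text
A 0.17862706068453352 704 ((467.82806396484375, -118.876708984375), (119.43959045410156, 30.59347915649414), 8.285608291625977)
B 0.12866742128676475 650 ((452.5808410644531, -298.1187744140625), (31.126447677612305, 119.71055603027344), 78.18785858154297)
block 0.0708445040392422 ((460.1900329589844, -209.06112670898438), (290.9056701660156, 76.45938873291016), 85.16436004638672)
leg 0.14268710707384064 [0.47110311 0.21327423 0.1424888 ] ((472.72772216796875, 213.9478759765625), (66.71673583984375, 85.27001953125), 80.35478973388672)
(239, 230) [0.48321118 0.22995449 0.05687492]
(240, 228) [0.48814596 0.22735937 0.05848077]
(260, 165) [0.65532081 0.18485023 0.04763187]
(230, 258) [ 0.41481326  0.26165472 -0.00221198]
(258, 264) [ 0.40023742  0.18728381 -0.00217479]
(413, 240) [ 0.45868133 -0.19347136  0.12710016]
[[418.95742027   0.         321.42710763]
 [  0.         418.95742027 205.87815843]
 [  0.           0.           1.        ]]
```

View pics/c.png

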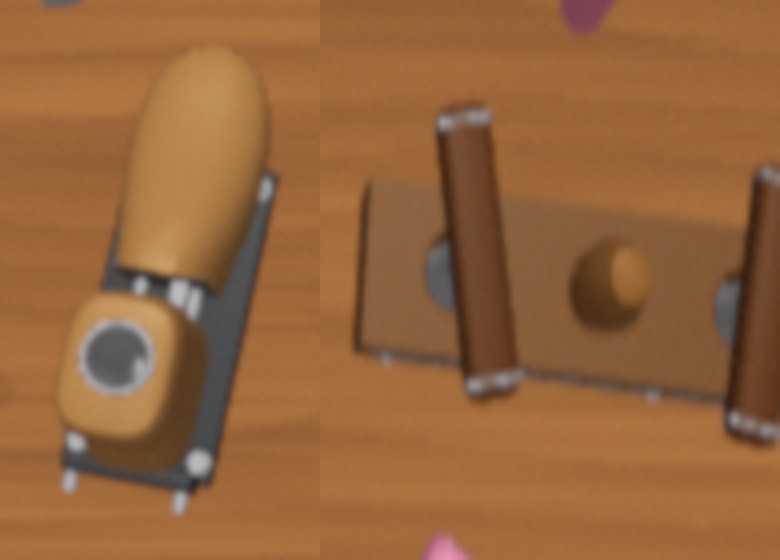

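```bash
cat >> h.py <<'E'
def ray(name,u,v,z):
    f=load(name);K=f['K'];R=cv2.Rodrigues(f['r'])[0];c=-R.T@f['t'].reshape(3)
    d=R.T@np.array([(u-K[0,2])/K[0,0],(v-K[1,2])/K[1,1],1]); return c+d*(z-c[2])/d[2]
def Rt():
    from scipy.spatial.transform import Rotation as Ro
    s=telemetry.observe(); return Ro.from_euler('xyz',s['tool_rot']).as_matrix(), np.array(s['tool_pos'])
def go(x,y,z=None,yaw=None):
    "tool-frame shift to bring TCP to x,y,z and tool-x axis to yaw"
    R,p=Rt(); z=p[2] if z is None else z
    cy=np.arctan2(R[1,0],R[0,0]); roll=None if yaw is None else -(np.mod(yaw-cy+np.pi,2*np.pi)-np.pi)
    print('shift mm',np.round((R.T@(np.array([x,y,z])-p))*1000,1),'roll',roll)
E
python3 - <<'E'
from h import *
print('bore',ray('top',239.25,229,.147))
c=vision.get_calibration('wrist');R,p=Rt();Rc=cv2.Rodrigues(np.array(c['rvec'],float))[0];cc=-Rc.T@np.array(c['tvec'],float).reshape(3)
print('cam in tool',R.T@(cc-p),'axis',R.T@Rc.T[:,2],'imgx',R.T@Rc.T[:,0],c['camera_matrix'])
E
```

```text
bore [0.4763543  0.21204524 0.147     ]
cam in tool [ 0.06848201 -0.0005039   0.02026998] axis [-0.25612287  0.00130403  0.96664335] imgx [ 2.70263051e-05  9.99999099e-01 -1.34186930e-03] [[275.82799673   0.         317.15346162]
 [  0.         275.82799673 201.68855486]
 [  0.           0.           1.        ]]
```

```bash
python3 -c "
from h import *
go(.544,.222,.37,3.286)"
```

```text
shift mm [-480.2 -186.2   34.3] roll -0.3711752565716311
```

```bash
python3 -m crank '[[1,-40,-15,0,-0.03],[1,-80,-31,3,-0.06],[1,-120,-46,6,-0.09],[1,-160,-62,9,-0.12],[1,-200,-77,12,-0.15],[1,-240,-93,15,-0.19],[1,-280,-108,18,-0.22],[1,-320,-124,22,-0.25],[1,-360,-139,25,-0.28],[1,-400,-155,28,-0.31],[1,-440,-170,31,-0.34],[1,-480,-186,34,-0.371]]'; python3 -m crank '[[1,0,0,0,0],[1,0,0,0,0],[1,0,0,0,0],[1,0,0,0,0],[1,0,0,0,0]]'
python3 - <<'E'
from h import *
print(Rt()[1],telemetry.observe()['tool_rot'],telemetry.observe()['qpos'])
grab('wrist')
f=load('wrist');K=f['K'];R=cv2.Rodrigues(f['r'])[0]
q=R@np.array([.4764,.212,.1])+f['t'].reshape(3);u,v=(K@q)[:2]/q[2];print(u,v)
u,v=int(u),int(v)
im=f['im'];u0=max(0,u-35);v0=max(0,v-35)
cr=cv2.resize(im[v0:v0+70,u0:u0+70],(420,420),interpolation=2)
W=cloud('wrist')
z=np.nan_to_num(W[v0:v0+70,u0:u0+70,2]);zz=np.clip((z-.02)/.06,0,1)*255
cv2.imwrite('pics/w1.png',np.hstack([cr[:,:,::-1],cv2.resize(np.dstack([zz]*3).astype(np.uint8),(360,420),interpolation=0)]))
print(u0,v0)
E
```

```text
time: 1.1
tool_pos: [0.5322, 0.2299, 0.3713]
tool_rot: [3.141, -0.001, -2.996]
contact_force: [0.8, 0.7, 0.1]
opening: 0.0919
grip_force: 0.0
time: 1.52
tool_pos: [0.5297, 0.2325, 0.3721]
tool_rot: [3.141, -0.0, -2.996]
contact_force: [0.3, -0.5, -0.7]
opening: 0.0919
grip_force: 0.0
[0.52973803 0.23249992 0.37209312] [ 3.14131984e+00 -2.76464281e-05 -2.99569095e+00] [ 2.81065268e-01  4.66021754e-01  1.42303182e+00  2.88541638e-04
  1.25252972e+00 -1.43572305e+00]
303.33791383544315 143.42342568255833
268 108
```

View pics/w1.png

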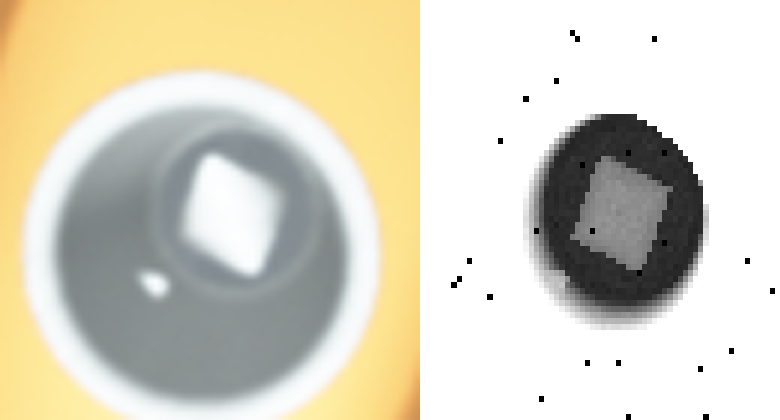

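The wrist view looks straight down the bore. The stem is a square at about (305,143), visible in both colour and depth, and the collar is centred near (301,149). I'll fit both.

```bash
python3 - <<'E'
from h import *
W=cloud('wrist')[108:178,268:338]; f=load('wrist')
w=W[(W[...,2]>.044)&(W[...,2]<.06)]
g=cv2.minAreaRect((w[:,:2]*1000).astype(np.float32)); print('stem',len(w),g,np.median(w[:,2]))
m=((W[...,2]>.044)&(W[...,2]<.06)).astype(np.uint8); n,l,s,c=cv2.connectedComponentsWithStats(m); i=1+np.argmax(s[1:,4])
w=W[l==i]; print('stem',len(w),cv2.minAreaRect((w[:,:2]*1000).astype(np.float32)),np.median(w[:,2]))
wf=W[(W[...,2]<.038)];print('floor',len(wf),np.median(wf[:,2]))
# collar: outer ring ellipse in px from crop (6x): left22 right380 top70 bottom~430
im=f['im'][108:178,268:338]; hsv=cv2.cvtColor(im,cv2.COLOR_RGB2HSV); m=((hsv[...,1]<60)).astype(np.uint8)
cs=max(cv2.findContours(m,cv2.RETR_EXTERNAL,cv2.CHAIN_APPROX_NONE)[0],key=len); e=cv2.fitEllipse(cs); print(e)
print('bore',ray('wrist',e[0][0]+268,e[0][1]+108,.147))
E
```

```text
stem 308 ((480.9439392089844, 212.50448608398438), (34.9854736328125, 30.36615562438965), 70.46404266357422) 0.05234414365317501
stem 227 ((478.70263671875, 213.3053436279297), (15.959002494812012, 15.995796203613281), 75.590576171875) 0.05215010859750818
floor 540 0.030445797789460508
((33.10319137573242, 41.287208557128906), (58.78335952758789, 59.87915802001953), 116.63706970214844)
bore [0.4780881  0.21279235 0.147     ]
```

```bash
python3 -c "
from h import *
go(.468,-.119,.38,3.286)"
```

```text
shift mm [ 112.3 -338.7   -7.9] roll 0.001527601661340583
```

```bash
python3 -m crank '[[0.3,12,-35,-1,0],[0.3,24,-70,-2,0],[0.3,36,-105,-4,0],[0.3,48,-140,-6,0],[0.3,60,-176,-8,0],[0.3,71,-212,-8,0],[0.3,82,-248,-8,0],[0.3,93,-282,-8,0],[0.3,104,-314,-8,0],[0.3,112,-339,-8,0],[0.3,112,-339,-8,0],[0.3,112,-339,-8,0]]'
cat > k.py <<'E'
from h import *
grab('wrist')
W=cloud('wrist'); f=load('wrist')
w=W[(W[...,2]>.168)&(W[...,2]<.19)]
w=w[np.hypot(w[:,0]-.468,w[:,1]+.119)<.075]
print(len(w),cv2.minAreaRect((w[:,:2]*1000).astype(np.float32)),np.percentile(w[:,2],[5,50,95]),Rt()[1])
A=np.c_[w[:,:2]-w[:,:2].mean(0),np.ones(len(w))];print('tilt',np.linalg.lstsq(A,w[:,2],rcond=None)[0])
w=W[(W[...,2]>.064)&(W[...,2]<.078)];w=w[abs(w[:,0]-.46)<.1];print('blk',len(w),cv2.minAreaRect((w[:,:2]*1000).astype(np.float32)))
cv2.imwrite('pics/'+__import__('sys').argv[1],f['im'][:,:,::-1])
E
python3 k.py w2.png
```

```text
time: 2.57
tool_pos: [0.4683, -0.1204, 0.3801]
tool_rot: [3.141, 0.0, -2.999]
contact_force: [0.1, -0.0, -0.6]
opening: 0.0596
grip_force: 0.0
5445 ((467.59625244140625, -119.88005065917969), (118.29991912841797, 30.192689895629883), 8.327875137329102) [0.17263168 0.17723605 0.17855696] [ 0.46847481 -0.1194989   0.3800536 ]
tilt [0.00554651 0.00073096 0.17674803]
blk 11499 ((463.518310546875, -61.66754150390625), (586.3898315429688, 93.73255920410156), 88.82217407226562)
```

View pics/w2.png

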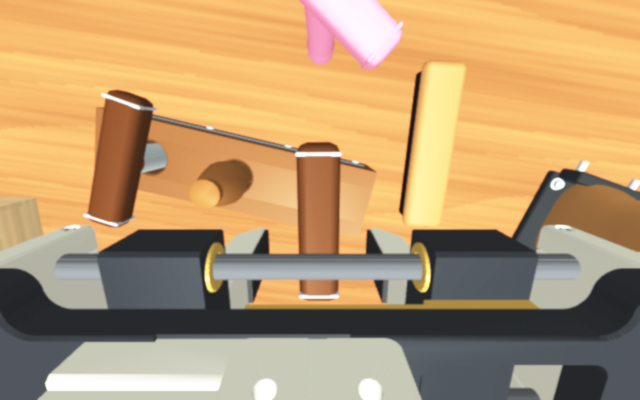

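The bar sits centred between the fingers at column 318, with the fingers clear on both sides, so I'll descend and grip.

```bash
python3 -m crank '[[0.3,1,0,20,0],[0.3,1,0,40,0],[0.3,1,0,56,0],[0.3,1,0,56,0],[-1,1,0,56,0],[-1,1,0,56,0],[-1,1,0,56,0],[-1,1,0,56,0],[-1,1,0,56,0],[-1,1,0,56,0],[-1,1,0,56,0],[-1,1,0,56,0]]' 55; python3 -c "
from h import *
print(Rt())"
```

```text
time: 3.62
tool_pos: [0.4678, -0.1203, 0.3245]
tool_rot: [-3.141, 0.001, -2.998]
contact_force: [-0.0, 0.8, 6.0]
opening: 0.0297
grip_force: 55.0
(array([[-9.89650029e-01, -1.43496033e-01,  1.30721630e-03],
       [-1.43496207e-01,  9.89650866e-01, -3.96212671e-05],
       [-1.28800225e-03, -2.26791769e-04, -9.99999145e-01]]), array([ 0.46778804, -0.12025776,  0.32449189]))
```

```bash
python3 -m crank '[[-1,0,0,-5,0],[-1,0,0,-15,0],[-1,0,0,-30,0],[-1,0,0,-50,0],[-1,0,0,-70,0],[-1,0,0,-95,0],[-1,0,0,-120,0],[-1,0,0,-140,0],[-1,0,0,-155,0],[-1,0,0,-165,0],[-1,0,0,-165,0],[-1,0,0,-165,0]]'; python3 -c "
from h import *
print(telemetry.observe()['tool_pos'])
go(.4784,.213,.489,2.890)"
```

```text
time: 4.62
tool_pos: [0.4675, -0.1203, 0.4882]
tool_rot: [3.141, -0.001, -2.998]
contact_force: [0.3, -1.2, -5.3]
opening: 0.0295
grip_force: 55.0
[ 0.46745682 -0.12031209  0.48816189]
shift mm [-58.7 328.3  -0.7] roll 0.39565831900823056
```

```bash
python3 -m crank '[[-1,-2,10,0,0.02],[-1,-6,35,0,0.05],[-1,-12,68,0,0.09],[-1,-18,102,0,0.13],[-1,-25,138,0,0.17],[-1,-31,174,0,0.22],[-1,-37,210,0,0.26],[-1,-43,244,0,0.3],[-1,-49,276,0,0.34],[-1,-54,304,0,0.37],[-1,-58,323,0,0.396],[-1,-59,328,0,0.396]]'
python3 -m crank '[[-1,0,0,0,0],[-1,0,0,0,0],[-1,0,0,0,0],[-1,0,0,0,0]]'
python3 - <<'E'
from h import *
print(telemetry.observe()['tool_pos'],telemetry.observe()['qpos'])
go(.4784,.213,.48,2.89)
grab('scene'); grab('wrist')
a=load('scene')['im'][90:330,300:460];b=load('wrist')['im']
cv2.imwrite('pics/s2.png',np.hstack([cv2.resize(a,None,fx=2,fy=2,interpolation=2),cv2.resize(b,(470,480))])[:,:,::-1])
# tube location from scene depth
W=cloud('scene');w=W[(W[...,2]>.18)&(W[...,2]<.29)];w=w[np.hypot(w[:,0]-.478,w[:,1]-.213)<.03]
for z in (.175,.19,.22,.25,.28):
    q=w[abs(w[:,2]-z)<.01]; print(z,len(q),q.mean(0) if len(q) else '')
    if len(q)>10:
        x=np.linalg.lstsq(np.c_[2*q[:,:2],np.ones(len(q))],(q[:,:2]**2).sum(1),rcond=None)[0];print('  circ',x[:2],np.sqrt(x[2]+x[:2]@x[:2]))
E
```

```text
time: 5.62
tool_pos: [0.4786, 0.2156, 0.4867]
tool_rot: [-3.141, -0.004, 2.892]
contact_force: [0.2, -0.4, -5.1]
opening: 0.0299
grip_force: 55.0
time: 5.95
tool_pos: [0.479, 0.2117, 0.4886]
tool_rot: [-3.141, -0.0, 2.888]
contact_force: [0.0, 0.3, -4.8]
opening: 0.0297
grip_force: 55.0
[0.47902673 0.21170667 0.48859735] [ 2.69816984e-01  2.88716174e-01  1.36951447e+00 -2.86156528e-04
  1.48399533e+00 -1.04779987e+00]
shift mm [0.9 1.1 8.6] roll -0.00156203617249151
0.175 37 [0.48852487 0.21797968 0.18236071]
  circ [0.47883217 0.21166163] 0.014387897306815
0.19 154 [0.48898995 0.21694118 0.19014927]
  circ [0.47932507 0.21205726] 0.014143377164362347
0.22 154 [0.48770022 0.21639396 0.21991059]
  circ [0.47956455 0.21205533] 0.012391995064541235
0.25 166 [0.48784318 0.21640646 0.25000962]
  circ [0.47971036 0.21199404] 0.012447038478498434
0.28 176 [0.48801334 0.21636793 0.28012418]
  circ [0.47946611 0.21171253] 0.012739888976778932
```

View pics/s2.png

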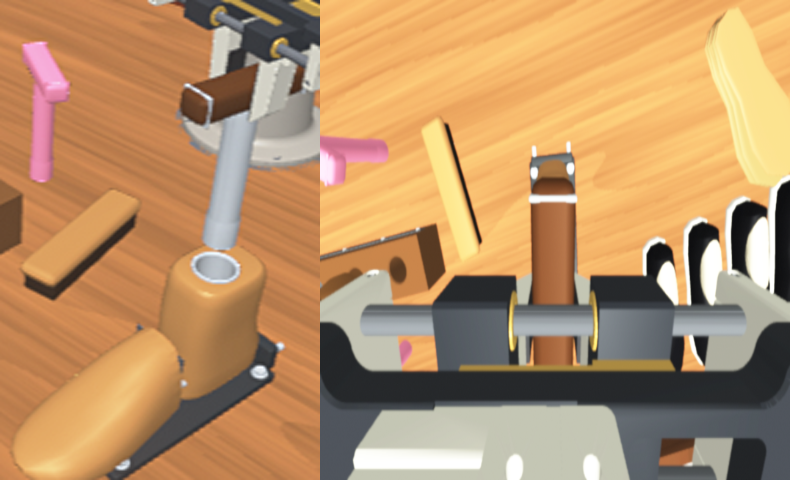

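The picture shows the key hanging plumb above the collar, which is at scene pixel (408,223). Next is a cross-check of the bore in that camera.

```bash
python3 - <<'E'
from h import *
f=load('scene');im=f['im'][205:240,385:430];hsv=cv2.cvtColor(im,cv2.COLOR_RGB2HSV);m=(hsv[...,1]<70).astype(np.uint8)
m[:6]=0
cs=max(cv2.findContours(m,cv2.RETR_EXTERNAL,cv2.CHAIN_APPROX_NONE)[0],key=len);e=cv2.fitEllipse(cs);print(e,ray('scene',e[0][0]+385,e[0][1]+205,.147),ray('scene',408,223,.147))
E
```

```text
((22.374269485473633, 18.450729370117188), (15.065735816955566, 24.175331115722656), 99.63618469238281) [0.4802971 0.2136954 0.147    ] [0.47840562 0.2138164  0.147     ]
```

```bash
python3 -m crank '[[-1,1,1.3,4,0],[-1,1,1.3,10,0],[-1,1,1.3,15,0],[-1,1,1.3,20,0],[-1,1,1.3,25,0],[-1,1,1.3,30,0],[-1,1,1.3,35,0],[-1,1,1.3,40,0],[-1,1,1.3,45,0],[-1,1,1.3,45,0],[-1,1,1.3,45,0]]'; python3 -c "
from h import *
s=telemetry.observe();print(s['tool_pos'],s['torque'])"
```

```text
time: 6.97
tool_pos: [0.4782, 0.2143, 0.4436]
tool_rot: [-3.141, -0.001, 2.89]
contact_force: [-0.0, 0.9, -5.6]
opening: 0.0294
grip_force: 55.0
[0.4782422  0.21431562 0.44355934] [ 0.02136626  0.01151757 -0.01542028]
```

```bash
python3 -m crank '[[-1,0,0,8,0],[-1,0,0,16,0],[-1,0,0,24,0],[-1,0,0,32,0],[-1,0,0,40,0],[-1,0,0,48,0],[-1,0,0,56,0],[-1,0,0,63,0],[-1,0,0,68,0],[-1,0,0,68,0],[-1,0,0,68,0]]'; python3 -c "
from h import *
s=telemetry.observe();print(s['tool_pos'],s['torque'])"
```

```text
time: 7.88
tool_pos: [0.4783, 0.2143, 0.3757]
tool_rot: [-3.142, -0.0, 2.89]
contact_force: [0.3, 0.3, -5.1]
opening: 0.0296
grip_force: 55.0
[0.47829711 0.21432694 0.3756897 ] [0.01686187 0.02691128 0.05186623]
```

Still no contact. I'll ease down over the stem in small steps.

```bash
python3 -m crank '[[-1,0,0,4,0],[-1,0,0,8,0],[-1,0,0,10,0],[-1,0,0,12,0],[-1,0,0,13,0],[-1,0,0,13,0]]'; python3 -c "
from h import *
s=telemetry.observe();print(s['tool_pos'],s['torque'])"
```

```text
time: 8.38
tool_pos: [0.4782, 0.2143, 0.3626]
tool_rot: [-3.141, -0.0, 2.89]
contact_force: [-0.4, 0.3, -5.2]
opening: 0.0295
grip_force: 55.0
[0.47821338 0.21431284 0.36262842] [ 0.02284265 -0.00872233  0.05748202]
```

```bash
python3 -m crank '[[-1,0,0,3,0],[-1,0,0,6,0],[-1,0,0,9,0],[-1,0,0,12,0],[-1,0,0,14,0],[-1,0,0,16,0],[-1,0,0,17,0],[-1,0,0,17,0]]'; python3 -c "
from h import *
s=telemetry.observe();print(s['tool_pos'],s['torque'])"
```

```text
time: 9.05
tool_pos: [0.4782, 0.2143, 0.3455]
tool_rot: [-3.141, -0.0, 2.89]
contact_force: [0.4, -0.3, -5.6]
opening: 0.0295
grip_force: 55.0
[0.4781929  0.21431293 0.34551969] [-0.27116925  0.09045072 -0.04848989]
```

```bash
python3 -m crank '[[-1,0,0,1,0.08],[-1,0,0,1,0.18],[-1,0,0,1,0.28],[-1,0,0,1,0.38],[-1,0,0,1,0.48],[-1,0,0,1,0.58],[-1,0,0,1,0.68],[-1,0,0,1,0.78],[-1,0,0,1,0.88],[-1,0,0,1,0.95],[-1,0,0,1,1.0],[-1,0,0,1,1.0]]'; python3 -c "
from h import *
s=telemetry.observe();print(s['tool_pos'],s['torque'],s['qpos'][5])
W=cloud('top');grab('top');V=cloud('top')
np.save('/tmp/V',V)"
```

```text
time: 10.05
tool_pos: [0.4783, 0.2142, 0.3448]
tool_rot: [-3.141, 0.0, 1.888]
contact_force: [-0.5, -1.7, -4.5]
opening: 0.0298
grip_force: 55.0
[0.47825646 0.21416408 0.34481793] [-0.62635515  0.1349959  -0.00920263] -0.04239317794485507
```

```bash
python3 -m crank '[[-1,0,0,0,0.08],[-1,0,0,0,0.16],[-1,0,0,0,0.24],[-1,0,0,0,0.32],[-1,0,0,0,0.4],[-1,0,0,0,0.4]]'; python3 - <<'E'
from h import *
s=telemetry.observe();print(s['torque'])
grab('scene');im=load('scene')['im'][200:340,295:455];cv2.imwrite('pics/s3.png',cv2.resize(im,None,fx=4,fy=4,interpolation=2)[:,:,::-1])
E
```

```text
time: 10.6
tool_pos: [0.4783, 0.2142, 0.3448]
tool_rot: [3.141, 0.0, 1.489]
contact_force: [0.6, -1.8, -6.9]
opening: 0.0297
grip_force: 55.0
[-0.67079509 -0.06828535  0.05888007]
```

View pics/s3.png

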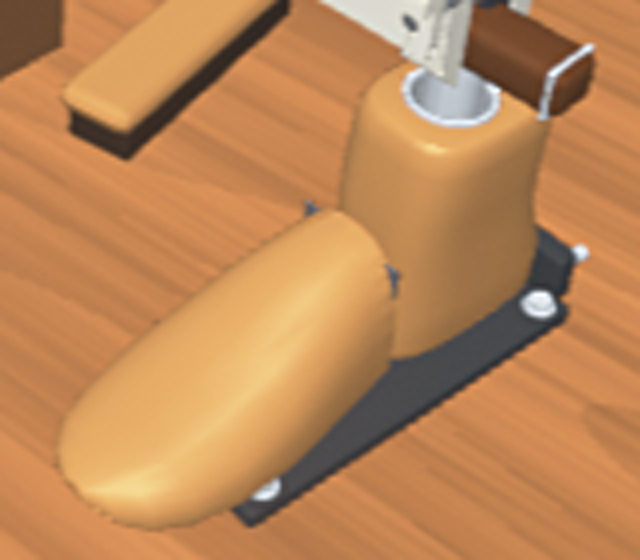

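The key is seated and turning; any gap at the leg's face, around (390,280) in the crop, is hidden from here. I'll keep winding until the torque shows the stop.

```bash
python3 -m crank '[[-1,0,0,0,0.08],[-1,0,0,0,0.16],[-1,0,0,0,0.24],[-1,0,0,0,0.32],[-1,0,0,0,0.4]]'; python3 -c "
from h import *
print(telemetry.observe()['torque'])"; python3 -m crank '[[-1,0,0,0,0.06],[-1,0,0,0,0.12],[-1,0,0,0,0.18],[-1,0,0,0,0.24]]'; python3 -c "
from h import *
print(telemetry.observe()['torque'])
grab('top');V=cloud('top')
for W in (np.load('/tmp/V.npy'),V):
    w=W[np.isfinite(W[...,0])];w=w[(w[:,2]>.035)&(w[:,2]<.045)&(w[:,0]>.6)&(w[:,0]<.72)&(w[:,1]>.12)&(w[:,1]<.26)];print(len(w),np.percentile(w[:,0],[90,99]))"
```

```text
time: 11.07
tool_pos: [0.4784, 0.2142, 0.3448]
tool_rot: [3.141, -0.0, 1.09]
contact_force: [0.6, -2.2, -6.5]
opening: 0.0294
grip_force: 55.0
[-0.67336463 -0.18865498  0.12585437]
time: 11.4
tool_pos: [0.4785, 0.2142, 0.3448]
tool_rot: [3.141, -0.0, 0.851]
contact_force: [1.0, -2.0, -5.9]
opening: 0.0296
grip_force: 55.0
[-0.69522112 -0.28497025  0.168822  ]
289 [0.68118418 0.68849741]
292 [0.67603699 0.68245009]
```

The toe came in about 6 mm over the last radian, as expected, and there's no stop yet.

```bash
python3 -m crank '[[-1,0,0,0,0.07],[-1,0,0,0,0.14],[-1,0,0,0,0.2]]'; python3 -c "
from h import *
print(telemetry.observe()['torque'])"; python3 -m crank '[[-1,0,0,0,0.07],[-1,0,0,0,0.14],[-1,0,0,0,0.2]]'; python3 -c "
from h import *
print(telemetry.observe()['torque'])"
```

```text
time: 11.7
tool_pos: [0.4785, 0.2141, 0.3448]
tool_rot: [3.141, -0.0, 0.651]
contact_force: [0.5, -2.5, -6.8]
opening: 0.0294
grip_force: 55.0
[-0.80039693 -0.36694215  0.11175204]
time: 11.95
tool_pos: [0.4785, 0.2141, 0.3449]
tool_rot: [3.141, -0.001, 0.451]
contact_force: [2.1, -2.7, -7.2]
opening: 0.0298
grip_force: 55.0
[-0.89088447 -0.33824168  0.10770747]
```

```bash
python3 -m crank '[[-1,0,0,0,0.07],[-1,0,0,0,0.14],[-1,0,0,0,0.2]]'; python3 -c "
from h import *
print(telemetry.observe()['torque'])"; python3 -m crank '[[-1,0,0,0,0.07],[-1,0,0,0,0.14],[-1,0,0,0,0.2]]'; python3 -c "
from h import *
print(telemetry.observe()['torque'],telemetry.observe()['qpos'])"
```

```text
time: 12.2
tool_pos: [0.4785, 0.2141, 0.3449]
tool_rot: [3.141, -0.001, 0.251]
contact_force: [1.9, -3.1, -7.1]
opening: 0.0296
grip_force: 55.0
[-0.90313565 -0.29739702  0.21604698]
time: 12.45
tool_pos: [0.4785, 0.2141, 0.3448]
tool_rot: [3.141, -0.001, 0.051]
contact_force: [1.2, -3.2, -7.4]
opening: 0.0296
grip_force: 55.0
[-0.91489628 -0.30616198  0.12248365] [ 2.74689014e-01  3.96741211e-01  1.61746620e+00 -9.99209996e-04
  1.12669896e+00  1.79466195e+00]
```

```bash
python3 -m crank '[[-1,0,0,0,0.05],[-1,0,0,0,0.1],[-1,0,0,0,0.15],[-1,0,0,0,0.15]]'; python3 -c "
from h import *
print(telemetry.observe()['torque'])
grab('top');V=cloud('top')
for W in (np.load('/tmp/V.npy'),V):
    w=W[np.isfinite(W[...,0])];w=w[(w[:,2]>.035)&(w[:,2]<.045)&(w[:,0]>.6)&(w[:,0]<.72)&(w[:,1]>.12)&(w[:,1]<.26)];print(len(w),np.percentile(w[:,0],[90,99]))
im=load('top')['im'][140:280,210:310];cv2.imwrite('pics/t4.png',cv2.resize(im,None,fx=4,fy=4,interpolation=2)[:,:,::-1])"
```

```text
time: 12.78
tool_pos: [0.4785, 0.2141, 0.3449]
tool_rot: [3.141, -0.001, -0.097]
contact_force: [1.9, -3.1, -6.7]
opening: 0.0299
grip_force: 55.1
[-0.98691742 -0.25776876  0.54863001]
289 [0.68118418 0.68849741]
290 [0.66907181 0.67751594]
```

View pics/t4.png

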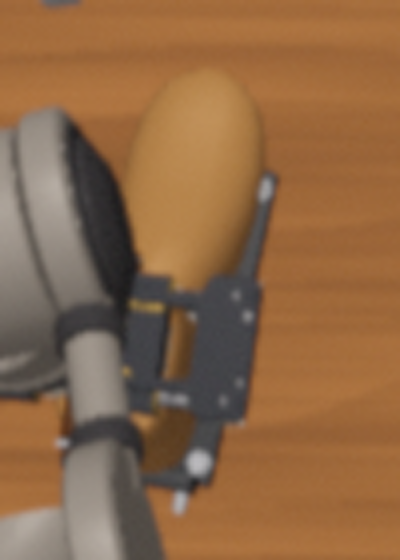

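The torque jumped to 0.55 N m, so the stop has been reached. The gripper hides the joint in this view. One firmer nudge will confirm it, then I'll back off slightly to unload the flats.

```bash
python3 -m crank '[[-1,0,0,0,0.04],[-1,0,0,0,0.08],[-1,0,0,0,0.08]]'; python3 -c "
from h import *
print(telemetry.observe()['torque'])"; python3 -m crank '[[-1,0,0,0,0.03],[-1,0,0,0,0.06],[-1,0,0,0,0.06]]'; python3 -c "
from h import *
print(telemetry.observe()['torque'])"
```

```text
time: 13.08
tool_pos: [0.4784, 0.2142, 0.3449]
tool_rot: [3.141, -0.001, -0.177]
contact_force: [2.2, -3.7, -6.9]
opening: 0.0297
grip_force: 55.1
[-1.08632055 -0.38899884  0.70648641]
time: 13.33
tool_pos: [0.4784, 0.2142, 0.3449]
tool_rot: [3.141, -0.001, -0.238]
contact_force: [2.0, -3.6, -6.1]
opening: 0.0297
grip_force: 55.4
[-1.04828345 -0.38460959  1.31391861]
```

```bash
python3 -m crank '[[-1,0,0,0,-0.05],[-1,0,0,0,-0.1],[-1,0,0,0,-0.14],[-1,0,0,0,-0.14]]'; python3 -c "
from h import *
print(telemetry.observe()['torque'])"; python3 -m crank '[[-1,0,0,0,-0.04],[-1,0,0,0,-0.08],[-1,0,0,0,-0.08]]'; python3 -c "
from h import *
print(telemetry.observe()['torque'])"
```

```text
time: 13.67
tool_pos: [0.4784, 0.2141, 0.3449]
tool_rot: [3.141, -0.0, -0.096]
contact_force: [1.1, -3.9, -6.7]
opening: 0.0299
grip_force: 55.1
[-1.17905782 -0.37032107  0.49572373]
time: 13.92
tool_pos: [0.4784, 0.2141, 0.345]
tool_rot: [3.141, -0.0, -0.019]
contact_force: [2.0, -4.4, -5.7]
opening: 0.0294
grip_force: 55.0
[-1.34002735 -0.43407547  0.06217376]
```

```bash
python3 -m crank '[[-1,0,0,-3,0],[-1,0,0,-8,0],[-1,0,0,-14,0],[-1,0,0,-20,0],[-1,0,0,-27,0],[-1,0,0,-34,0],[-1,0,0,-34,0]]'; python3 -m crank '[[-1,0,0,-10,0],[-1,0,0,-22,0],[-1,0,0,-35,0],[-1,0,0,-48,0],[-1,0,0,-62,0],[-1,0,0,-76,0],[-1,0,0,-90,0],[-1,0,0,-102,0],[-1,0,0,-110,0],[-1,0,0,-110,0],[-1,0,0,-110,0]]'
python3 - <<'E'
from h import *
print(telemetry.observe()['torque'],telemetry.observe()['qpos'])
grab('scene')
W=cloud('scene');w=W[(W[...,2]>.18)&(W[...,2]<.29)];w=w[np.hypot(w[:,0]-.478,w[:,1]-.213)<.035]
for z in (.19,.22,.25,.28):
    q=w[abs(w[:,2]-z)<.01]
    if len(q)>10:
        x=np.linalg.lstsq(np.c_[2*q[:,:2],np.ones(len(q))],(q[:,:2]**2).sum(1),rcond=None)[0];print(z,'  circ',x[:2],np.sqrt(x[2]+x[:2]@x[:2]))
print(Rt()[1]); go(.4676,-.1196,.489,.145)
im=load('scene')['im'][90:330,290:450];cv2.imwrite('pics/s5.png',cv2.resize(im,(400,600),interpolation=2)[:,:,::-1])
E
```

```text
time: 14.5
tool_pos: [0.4783, 0.2148, 0.381]
tool_rot: [-3.139, -0.003, -0.02]
contact_force: [0.5, -0.3, -5.0]
opening: 0.0297
grip_force: 55.0
time: 15.42
tool_pos: [0.4781, 0.2144, 0.4889]
tool_rot: [-3.141, -0.0, -0.02]
contact_force: [0.7, 0.6, -6.0]
opening: 0.0298
grip_force: 55.0
[-0.02119493  0.17683934  0.02859826] [2.75084285e-01 2.88739184e-01 1.36866739e+00 2.73128630e-04
 1.48398715e+00 1.86599737e+00]
0.19   circ [0.47751097 0.21436583] 0.014184740601356912
0.22   circ [0.47805321 0.21457655] 0.012380901693427168
0.25   circ [0.47752304 0.21445608] 0.012619174768264435
0.28   circ [0.47778303 0.2147418 ] 0.012456063404969596
[0.47806939 0.21431474 0.48823159]
shift mm [ -3.7 334.1  -0.7] roll -0.16520759693086973
```

View pics/s5.png

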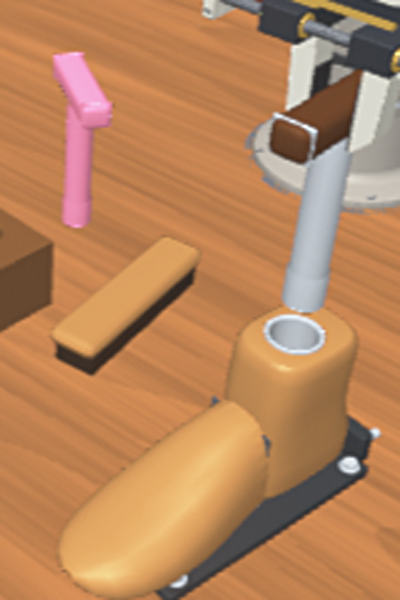

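The key is clear of the tree and plumb, and the forepart looks closed up. Carrying the key back to its hole.

```bash
python3 -m crank '[[-1,0,10,0,-0.01],[-1,0,36,0,-0.02],[-1,-1,70,0,-0.04],[-1,-1,104,0,-0.06],[-1,-2,140,0,-0.08],[-1,-2,176,0,-0.1],[-1,-3,212,0,-0.11],[-1,-3,248,0,-0.13],[-1,-3,282,0,-0.14],[-1,-4,310,0,-0.15],[-1,-4,328,0,-0.16],[-1,-4,334,0,-0.165]]'; python3 -m crank '[[-1,0,0,0,0],[-1,0,0,0,0],[-1,0,0,0,0],[-1,0,0,0,0]]'
python3 - <<'E'
from h import *
grab('top')
go(.4676,-.1196,.489,.145)
W=cloud('top');w=W[190:290,345:490].reshape(-1,3);w=w[(w[:,2]>.058)&(w[:,2]<.085)];print('block',cv2.minAreaRect((w[:,:2]*1000).astype(np.float32)))
im=load('top')['im'];a=im[150:270,220:290];b=im[200:270,350:430]
cv2.imwrite('pics/t6.png',np.hstack([cv2.resize(a,(350,600),interpolation=2),cv2.resize(b,(450,600),interpolation=2)])[:,:,::-1])
E
```

```text
time: 16.47
tool_pos: [0.4672, -0.1222, 0.4877]
tool_rot: [-3.141, 0.002, 0.142]
contact_force: [0.6, -0.5, -4.7]
opening: 0.0294
grip_force: 55.0
time: 16.8
tool_pos: [0.4676, -0.1184, 0.4888]
tool_rot: [-3.141, -0.0, 0.146]
contact_force: [-0.9, -0.5, -5.6]
opening: 0.0296
grip_force: 55.0
shift mm [-0.1  1.2 -0.2] roll 0.0013670975911028727
block ((453.307373046875, -178.54957580566406), (229.62808227539062, 58.02350616455078), 85.39502716064453)
```

View pics/t6.png

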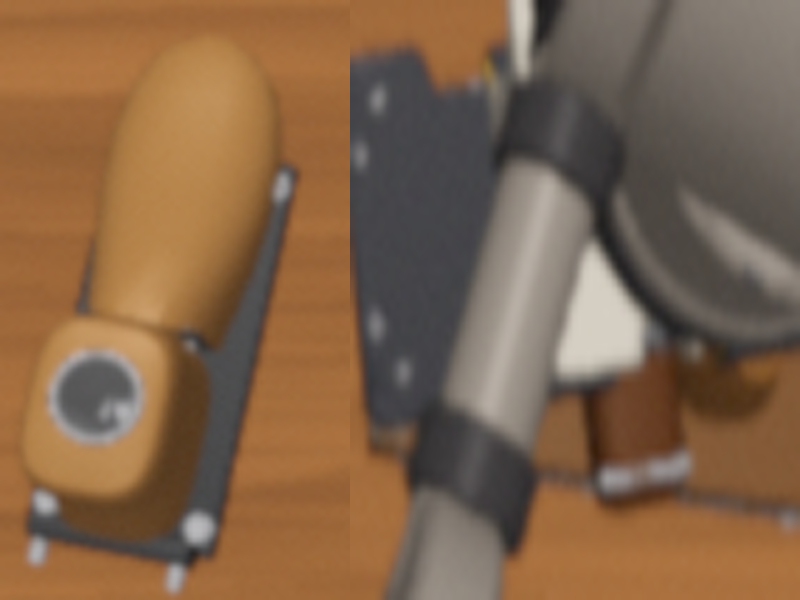

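The forepart butts against the leg at left (190,330), with no guide rods showing. Now I'll lower the key, stopping just inside the hole mouth.

```bash
python3 -m crank '[[-1,0,1,6,0],[-1,0,1.2,20,0],[-1,0,1.2,36,0],[-1,0,1.2,52,0],[-1,0,1.2,68,0],[-1,0,1.2,82,0],[-1,0,1.2,92,0],[-1,0,1.2,98,0],[-1,0,1.2,104,0],[-1,0,1.2,110,0],[-1,0,1.2,114,0],[-1,0,1.2,114,0]]'; python3 -c "
from h import *
print(telemetry.observe()['torque'],Rt()[1])"
```

```text
time: 17.85
tool_pos: [0.4676, -0.1206, 0.3742]
tool_rot: [-3.141, 0.001, 0.145]
contact_force: [-0.0, -0.5, -4.6]
opening: 0.0295
grip_force: 55.0
[-0.05752728  0.16439711 -0.01413649] [ 0.46757225 -0.12060905  0.37416686]
```

```bash
python3 -m crank '[[-1,0,-0.7,7,0],[-1,0,-0.7,14,0],[-1,0,-0.7,21,0],[-1,0,-0.7,28,0],[-1,0,-0.7,35,0],[-1,0,-0.7,41,0],[-1,0,-0.7,45,0],[-1,0,-0.7,47,0],[-1,0,-0.7,48.5,0],[-1,0,-0.7,49,0],[-1,0,-0.7,49,0]]'; python3 -c "
from h import *
print(telemetry.observe()['torque'],Rt()[1])"
```

```text
time: 18.77
tool_pos: [0.4676, -0.12, 0.3259]
tool_rot: [3.142, -0.0, 0.145]
contact_force: [-0.7, -0.4, -5.2]
opening: 0.0296
grip_force: 55.0
[-0.08158552  0.1314806   0.02606931] [ 0.46764554 -0.12004757  0.32592218]
```

```bash
python3 -m crank '[[-1,0,0,0.6,0],[-1,0,0,1.1,0],[-1,0,0,1.3,0],[-1,0,0,1.3,0]]'; python3 -m crank '[[-0.2,0,0,0,0],[-0.1,0,0,0,0],[0.1,0,0,0,0],[0.3,0,0,0,0],[0.3,0,0,0,0],[0.3,0,0,-5,0],[0.3,0,0,-20,0],[0.3,0,0,-40,0],[0.3,0,0,-70,0],[0.3,0,0,-100,0],[0.3,0,0,-130,0],[0.3,0,0,-150,0]]'; python3 -m crank '[[0.3,0,-20,0,0],[0.3,0,-55,0,0],[0.3,0,-95,0,0],[0.3,0,-135,0,0],[0.3,0,-175,0,0],[0.3,0,-210,0,0],[0.3,0,-230,0,0],[0.3,0,-240,0,0],[0.3,0,-240,0,0],[0.3,0,-240,0,0]]'
python3 - <<'E'
from h import *
grab('top','top7.png');grab('scene')
W=cloud('top');w=W[200:268,366:402].reshape(-1,3);w=w[w[:,2]>.165];print(len(w),np.percentile(w[:,2],[5,95]),cv2.minAreaRect((w[:,:2]*1000).astype(np.float32)))
f=load('scene')['im'];cv2.imwrite('pics/f.png',np.hstack([f[100:350,170:450],load('top')['im'][100:350,200:490]])[:,:,::-1])
E
```

```text
time: 19.1
tool_pos: [0.4676, -0.12, 0.3246]
tool_rot: [3.142, -0.0, 0.145]
contact_force: [-0.8, -0.6, -4.4]
opening: 0.0299
grip_force: 55.0
time: 20.1
tool_pos: [0.4674, -0.1199, 0.478]
tool_rot: [3.14, -0.003, 0.145]
contact_force: [0.0, -0.6, -0.1]
opening: 0.0597
grip_force: 0.0
time: 20.93
tool_pos: [0.433, 0.1172, 0.4747]
tool_rot: [3.141, -0.0, 0.146]
contact_force: [1.1, 0.2, 0.2]
opening: 0.0601
grip_force: 0.0
714 [0.17031274 0.17905627] ((466.5339050292969, -119.69467163085938), (119.81832122802734, 30.529834747314453), 8.37236499786377)
```

View pics/f.png

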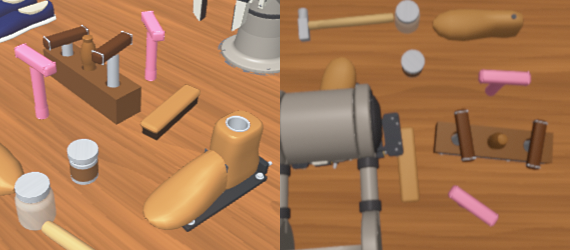

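The key stands upright in its hole, seated at its original height. The forepart is closed against the leg and everything else is where it was.

```bash
python3 -c "
from cell import ticket
print(ticket.hand_in())"
```

```text
the job is handed in; nothing more can be done
None
```

The forepart is wound home against its stop (1.3 N m at the key, no rods showing from above), the long key stands back in its own hole in the block, and the job was handed in at about 21 s.

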